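Share the laundry supplies evenly on the two-pan balance

ROBOT

A 6-joint arm with a two-finger parallel gripper is mounted at the origin on a cart in front of the work surface, level with it; the furniture and walls round the work are solid. World frame = base frame: x ahead of the robot, y to its left, z up, the work surface at z = 0. Lengths are in m, angles in rad, forces in N, time in s.
With the tool pointing down it reaches from about 0.325 to 1 m from the base axis. Payload 5.1 kg.
Tool frame: the origin (TCP) lies between the finger pads; the fingertips stand robot.nose_length ahead of it and the grasp point (between the pads) lies 5 mm behind it (robot.nose_length is the distance from the TCP to the fingertips, in m); z points along the fingers, y is the direction in which the jaws open and shut (so a half turn about z gives the same grasp; the last joint's range is limited). The gripper opens to 85 mm and grips with 20 to 120 N. Pads are 22 mm wide; open, the fingers measure 114 mm over their backs; the gripper's body (76 mm by 85 mm) begins 54 mm behind the grasp point. The pads swing forward as they close: fully open they stand 13 mm farther back than shut.
Start: joints at [1.136, 0.124, 1.65, -0, 1.367, -0.083], TCP at [0.224, 0.61, 0.245] pointing down, gripper open.
Joint ranges: [-2.61, 2.61], [-1.02, 2.33], [0.03, 2.71], [-1.35, 4.49], [0.32, 2.68], [-2.91, 2.91]. Speed limits (rad/s): [2.57, 2.57, 3.14, 3.14, 3.14, 3.14].

INTERFACE

Orientations are given as a rotation vector (axis times angle).
In Python, from workcell import status, cams, robot, boxes_of, outline_of gives the robot as it stands.
- The arm moves only by the tool carry_out, never from a script. Its arguments are lists of equal length, an entry for each row: "hand": the closure, from 0 (fully open) to 1 (shut); "translation": the shift along the tool's x, y, z in cm, a list of three; "yaw": the turn about the tool's z in degrees. A call has 1 to 5 rows; each row is the pose to reach, as a shift and turn from the pose commanded when the call began, along the tool's axes at that moment; what a row does not reach only later rows make up. A row lasts 1/10 s, in which the tool goes at most 50 mm and 8.59 degrees, less where a joint would pass 70% of its speed; a pose out of reach is approached as far as the arm can. A call with a gripper value outside its range is refused whole. The fingers move at their own pace and stop on an object; the grip force is fixed at half the most. Time passes only in rows, so rows that repeat a pose let the fingers close. It gives the time, the measured TCP pose, the force and the opening at its end, in the units of the state.
- status.get_state(): the state, without advancing time (a new reading comes with each control period).
- cams.get_image(name): name is "scene" or "top" or "wrist"; returns a dict with "frame" (384x512x3 uint8, blue, green, red), "depth" (384x512 float32, m along the optical axis (not along the pixel's ray), 0 where there is no reading), "fx", "fy", "cx", "cy" (pixels), "rvec" (rotation vector, rad) and "tvec" (3), from world to camera coordinates, as OpenCV has them. Camera axes: x right, y down, z forward; pixel columns grow to the right and rows downward; lengths in m; the calibration is good to about 2 mm. A picture is of the moment at which its call begins.
- robot.close_job(): hands the job in, once; it reports no verdict.
Trained networks look in a picture, given as the dict that the camera call returned (one of the last four; its "shot" number tells which), for a name from the list of things; names that differ only in an ending like _2 or _b are one class to them, and where a whole thing is asked for, a point or a joint stands for the part that bears it (a point fixed in the world has none). Each returns a list of dicts, best first, with "conf" (0 to 1); they miss things now and then, are a little off and sometimes report something else, mostly with a low value. They report only what shows in the picture. A call takes as long as a camera call.
- boxes_of(picture, label): "location" ([x, y, z] in m, in the coordinates of the camera as it stood for that picture, good to about 4 mm: the middle of the surface that is visible of it).
- outline_of(picture, label): "pixels" (384x512 bool, what is visible of it).
The state is a dict: "time_s": time; "qpos": joint angles; "qd": joint speeds; "joint_torque": joint torques, N m; "tcp_pos": TCP position; "tool_rot": TCP orientation; "wrist_force": force on the tool from outside, world axes, zero at the start; "ft_torque": the same for the moment, N m; "opening": finger opening in m.
Only numpy, scipy, OpenCV 4.12 (cv2) and the standard library are available. Lean on these libraries where they do the work, as an engineer would, in place of code of your own. Each camera call takes 0.05 s, during which the arm holds its last target.

TASK

Share all five supplies - the big jar, the three soap cartons and the small jar now in the slanted holder - between the two pans of the balance so that the beam comes to rest level. Every piece must end up standing upright on the floor of one of the pans, none on top of another; leave the other things on the worktop where they are.

Things in the scene. Friction and masses are not known exactly. Their poses are not given: they have to be found in the camera images.
- balance: Fixed two-pan balance: grey base 130x200x15 mm, centre bracket with a white scale plate (top at 103 mm) and a red needle. Origin: under the base centre, on the worktop. y axis: along the beam to the blue pan; x axis: away from the robot. Wall cabinets hang beyond it: underside 0.46 m above the worktop, fronts at world x 0.58, handles at 0.55; lean the tool back to keep the wrist clear.
- beam (a joint): Angle of the balance's beam in rad, 0 = level; positive: the blue (left) pan is up and the orange (right) pan is down. Stops at +-0.065. A weak spring centres it, so that the angle grows with the difference in weight, about 0.0086 rad for 10 g, whatever the place of the loads in the pans: level within 0.025 rad means within about 29 g. The pans move +-9 mm and give way under a push of a few tenths of a newton; they settle within a second.
- pan_left_floor (a point): Centre of the inner floor of the blue pan, on the robot's left (+y). Rectangular tray, inside 146 mm in x by 222 mm in y, rim 12 mm high and 3 mm thick. The pan always stays horizontal and moves up and down with the beam; its floor is 72 mm above the worktop when level. Axes as the balance's. The pan centres lie 140 mm either side of the beam's axle.
- pan_right_floor (a point): The same for the orange pan on the robot's right (-y).
- big_jar_center (a point): Centre (half-way up) of the big jar: glass jar with white contents and an ochre screw lid, 64 mm across, 90 mm high, 380 g. It stands in one of the pans, z axis up.
- small_jar_center (a point): Centre (half-way up, on the axis) of the small jar: 42 mm across, 96 mm high, greenish contents, ochre lid, 100 g. It starts in the slanted grey holder; its z axis points from foot to lid, and leans 30 degrees from vertical at the start. The lid end stands 56 mm out of the holder along that axis.
- holder: Fixed grey plastic holder, base 100x75 mm, with one square pocket (48 mm inside, 40 mm deep along its axis, walls 4 mm) that leans 30 degrees from vertical towards the holder's -x side, which faces the robot: the pocket's axis points up along (-0.5, 0, 0.866) in the holder's frame. Origin: under the centre of its base. The pocket's mouth is about 61 mm above the worktop.
- soap_1_center (a point): Centre (half-way up) of a light-coloured soap carton standing in a pan, 36 mm in its own x (grip it across this), 93 mm in its y, 53 mm in its z (up), 160 g. The three cartons are alike. (All weights are true within 2 %.)
- soap_2_center (a point): Centre (half-way up) of a light-coloured soap carton standing in a pan, 36 mm in its own x (grip it across this), 93 mm in its y, 53 mm in its z (up), 160 g. The three cartons are alike. (All weights are true within 2 %.)
- soap_3_center (a point): Centre (half-way up) of a light-coloured soap carton standing in a pan, 36 mm in its own x (grip it across this), 93 mm in its y, 53 mm in its z (up), 160 g. The three cartons are alike. (All weights are true within 2 %.)
- cleaner: Bystander: teal bottle with a yellow cap, 58x58x208 mm, at the back right. Origin: centre of its underside.
- white_mug: Bystander: white mug, 79x109x89 mm, on the left. Origin: centre of its underside.
- scrub_brush: Bystander: red scrubbing brush, 52x150x91 mm, behind the balance. Origin: centre of its underside.
- scourer: Bystander: dark green scouring block, 30x31x50 mm, on the left. Origin: centre of its underside.
- flat_tin: Bystander: flat round tin, 86x86x40 mm, on the right. Origin: centre of its underside.

How it is judged:
By the outcome, as a careful person would: the job done as asked, in the order asked, and still so for the second after the job is handed in, with the robot touching nothing.
It also fails if it takes over 64 s, if anything falls off the work surface, if the arm or the gripper's body presses on something with over 40 N, if the wrist force passes 120 N, or if a joint passes its speed limit or range.

## Working session

There is one attempt and no reset: what is moved stays moved. The work goes in short steps, Python scripts to look and compute and a tool call to move; the robot and the scene stay as the last step left them, time stands still between calls to the robot, and variables do not carry over. Pictures are saved under pics/ and viewed, and the job is handed in when it is done.

Besides the shell and the picture viewer there is one more tool, called by a JSON object that holds its "fn" and its "kwargs". carry_out: Moves the arm, as the interface text tells. Its arguments: {"type":"object","properties":{"hand":{"type":"array"},"translation":{"type":"array"},"yaw":{"type":"array"}},"required":["hand","translation","yaw"]}

```bash
ls; mkdir -p pics
python3 - <<'E'
from workcell import status,cams,robot
import cv2,numpy as np
s=status.get_state();print(s);print(robot.nose_length)
for n in ["scene","top"]:
    im=cams.get_image(n);cv2.imwrite(f"pics/{n}0.png",im["frame"]);print(n,im["fx"],im["cx"],im["cy"],im["rvec"],im["tvec"],im["shot"])
    np.savez(f"{n}0.npz",**{k:v for k,v in im.items()})
E
```

```text
pics
{'time_s': 0.0, 'qpos': array([ 1.13640905e+00,  1.24510448e-01,  1.65168830e+00,  6.63815856e-06,
        1.36750054e+00, -8.26064379e-02]), 'qd': array([ 0.00118387, -0.00086517,  0.00080153,  0.00083817, -0.00143566,
       -0.00079886]), 'joint_torque': array([ 1.24485210e-03, -4.23628020e+01, -3.65447545e+01, -4.62551725e-05,
        6.85074949e-03,  4.45735566e-06]), 'tcp_pos': array([0.22375196, 0.60964844, 0.24404108]), 'tool_rot': array([-0.54963771, -3.09258303,  0.00319599]), 'wrist_force': array([ 0.05335031, -0.1282432 ,  0.18227735]), 'ft_torque': array([0.01162036, 0.02914083, 0.00167869]), 'opening': 0.08553582227167125}
0.014
scene 388.7421712652007 256.1895309794243 187.68448716047968 [ 2.11291362 -0.91295997  0.40631438] [-0.35542538  0.37414979  0.92556334] 1
top 364.2178838819957 251.30010611114898 189.98672900868328 [ 2.27971859 -1.7813054   0.28246062] [-0.04863051  0.54929212  1.29290687] 2
```

View pics/scene0.png

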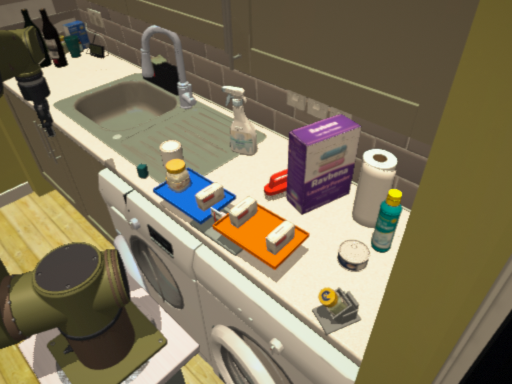

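View pics/top0.png

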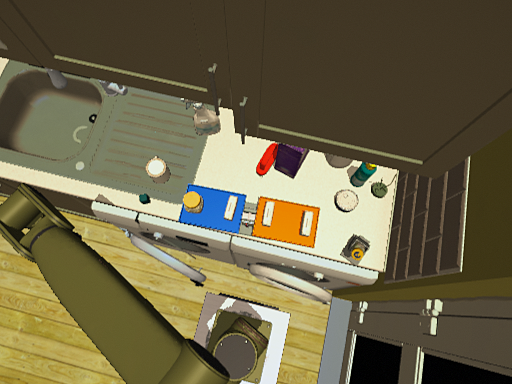

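```bash
cat > h.py <<'E'
from workcell import status,cams,robot,boxes_of,outline_of
import cv2,numpy as np
def RT(im): return cv2.Rodrigues(np.array(im["rvec"],float))[0],np.array(im["tvec"],float).ravel()
def c2w(im,p): R,t=RT(im); return (np.asarray(p)-t)@R
def cloud(im,mask=None):
    d=im["depth"]; v,u=np.nonzero((d>0)&(mask if mask is not None else True)); z=d[v,u]
    return c2w(im,np.stack([(u-im["cx"])/im["fx"]*z,(v-im["cy"])/im["fy"]*z,z],1)),u,v
def proj(im,P): 
    R,t=RT(im);q=np.atleast_2d(P)@R.T+t; return np.stack([q[:,0]/q[:,2]*im["fx"]+im["cx"],q[:,1]/q[:,2]*im["fy"]+im["cy"]],1)
np.set_printoptions(precision=4,suppress=True)
E
python3 - <<'E'
from h import *
for n in ["scene","top"]:
    im=cams.get_image(n)
    for l in ["balance","pan_left_floor","pan_right_floor","big_jar_center","small_jar_center","holder","soap_1_center","flat_tin","white_mug"]:
        try:
            for b in boxes_of(im,l)[:4]:
                print(n,l,round(b["conf"],2),c2w(im,b["location"]))
        except Exception as e: print(n,l,e)
    for l in ["soap_1_center","small_jar_center","big_jar_center","holder","pan_left_floor","pan_right_floor"]:
        for o in outline_of(im,l)[:3]:
            P,u,v=cloud(im,o["pixels"]); 
            if len(P)<5: continue
            top=P[P[:,2]>np.percentile(P[:,2],97)-0.006]
            r=cv2.minAreaRect((top[:,:2]*1000).astype(np.float32))
            print(n,l,round(o["conf"],2),len(P),"mean",P.mean(0),"min",P.min(0),"max",P.max(0),"toprect",r, "zt",np.median(top[:,2]))
E
```

```text
scene balance 0.57 [0.4206 0.0125 0.0797]
scene pan_left_floor 0.72 [0.4202 0.2128 0.0664]
scene pan_right_floor 0.86 [ 0.4401 -0.0731  0.0812]
scene big_jar_center 0.9 [0.4305 0.2532 0.1216]
scene big_jar_center 0.66 [ 0.4397 -0.0689  0.0806]
scene small_jar_center 0.95 [ 0.4083 -0.3527  0.0996]
scene holder 0.71 [ 0.4256 -0.3692  0.0089]
scene soap_1_center 0.92 [0.4497 0.1243 0.1078]
scene soap_1_center 0.52 [0.4217 0.4788 0.037 ]
scene flat_tin 0.91 [ 0.6005 -0.2847  0.0396]
scene flat_tin 0.63 [ 0.4252 -0.3682  0.0063]
scene white_mug 0.98 [0.5359 0.4475 0.0833]
scene soap_1_center 0.69 499 mean [0.4508 0.1319 0.1013] min [0.4117 0.1221 0.0644] max [0.5041 0.1579 0.1223] toprect ((454.4729919433594, 138.51817321777344), (29.676103591918945, 83.54597473144531), 85.6103515625) zt 0.11855661467162464
scene small_jar_center 0.93 481 mean [ 0.406  -0.3476  0.0945] min [ 0.3821 -0.3712  0.0388] max [ 0.4414 -0.3157  0.1192] toprect ((409.10711669921875, -340.11517333984375), (37.94127655029297, 20.66724967956543), 66.20538330078125) zt 0.11386297100575288
scene big_jar_center 0.56 652
[... 3496 characters left out ...]
  0.0297] min [ 0.3785 -0.4012 -0.0014] max [ 0.4925 -0.3001  0.0818] toprect ((448.787109375, -356.0038757324219), (56.917694091796875, 13.154635429382324), 61.37131881713867) zt 0.07411064137276852
top pan_left_floor 0.62 1784 mean [0.4438 0.2065 0.0647] min [ 0.3668  0.0955 -0.0016] max [0.5263 0.3433 0.1213] toprect ((447.17962646484375, 211.48818969726562), (152.90451049804688, 228.14186096191406), 2.3673224449157715) zt 0.07469023915480555
top pan_right_floor 0.78 2135 mean [ 0.4573 -0.0652  0.0825] min [ 0.3796 -0.1835 -0.0033] max [0.5703 0.0524 0.1418] toprect ((459.9696350097656, -67.3884048461914), (152.8609619140625, 228.03948974609375), 2.4977667331695557) zt 0.09388477890580137
```

```bash
cat >> h.py <<'E'
def plan(goals,start=None):
    """goals: list of (x,y,z,yawdeg of tool y axis in world (mod 180))"""
    s=status.get_state(); R=cv2.Rodrigues(s["tool_rot"])[0]; p=s["tcp_pos"]
    ty=np.degrees(np.arctan2(R[1,1],R[0,1]))
    print("t",round(s["time_s"],2),"tcp",p,"tool y dir deg",round(ty,2),"tilt",R[:,2],"open",round(s["opening"],4),"F",s["wrist_force"],"q",s["qpos"])
    for g in goals:
        d=R.T@(np.array(g[:3])-p)*100
        dy=(g[3]-ty+90)%180-90   # world yaw change; about tool z (down) => negative
        print(g,"trans cm",d.round(2),"yaw",round(-dy,1), "or", round(-dy+180,1),"rows>=",np.ceil(np.linalg.norm(d)/5))
E
python3 - <<'E'
from h import *
plan([(0.42,0.2,0.26,90),(0.40,-0.2,0.30,66)])
# cloud of soaps/other: from saved scene/top
for n in ["scene","top"]:
    im=dict(np.load(f"{n}0.npz"))
    P,u,v=cloud(im)
    for name,zr in [("soaptop right",(0.128,0.146))]:
        m=(P[:,2]>zr[0])&(P[:,2]<zr[1])&(P[:,0]>.36)&(P[:,0]<.56)&(P[:,1]>-.19)&(P[:,1]<.06)
        Q=P[m]
        for lo,hi in [(-.19,-.08),(-.08,.06)]:
            q=Q[(Q[:,1]>lo)&(Q[:,1]<hi)]
            if len(q)>5: print(n,len(q),cv2.minAreaRect((q[:,:2]*1000).astype(np.float32)),np.median(q[:,2]))
    m=(P[:,2]>-.01)&(P[:,2]<.012)&(abs(P[:,1]+.3)<.1); print("worktop minx",np.percentile(P[m][:,0],1))
E
```

```text
t 1.7 tcp [0.224  0.6102 0.2453] tool y dir deg 69.84 tilt [ 0. -0. -1.] open 0.0856 F [-0.334   0.3374 -0.048 ] q [ 1.1364  0.1238  1.6503 -0.      1.3675 -0.0826]
(0.42, 0.2, 0.26, 90) trans cm [-32.53 -31.75  -1.47] yaw -20.2 or 159.8 rows>= 10.0
(0.4, -0.2, 0.3, 66) trans cm [-44.44 -69.99  -5.47] yaw 3.8 or 183.8 rows>= 17.0
scene 337 ((462.46795654296875, -140.53903198242188), (87.77913665771484, 32.489707946777344), 1.19367253780365) 0.13643729296445972
scene 286 ((464.6849670410156, 1.5980377197265625), (86.96855163574219, 33.25391387939453), 3.1879782676696777) 0.13670661588941496
worktop minx 0.38224287962263576
top 214 ((462.02886962890625, -138.13418579101562), (88.28814697265625, 31.284011840820312), 2.1894712448120117) 0.13637914586477534
top 211 ((463.941162109375, 3.7852401733398438), (88.36309814453125, 31.56751251220703), 3.3442108631134033) 0.13647232030438294
worktop minx 0.3825959386933324
```

{"fn": "carry_out", "kwargs": {"hand": [0, 0, 0, 0, 0], "translation": [[-32.5, -31.8, -2], [-32.5, -31.8, -2], [-32.5, -31.8, -2], [-32.5, -31.8, -2], [-32.5, -31.8, -2]], "yaw": [0, 0, 0, 0, 0]}}

```text
time_s: 2.2
tcp_pos: [0.3318, 0.383, 0.2566]
tool_rot: [0.549, 3.093, 0.001]
wrist_force: [1.3, 0.7, 0.9]
opening: 0.085
```

{"fn": "carry_out", "kwargs": {"hand": [0, 0, 0, 0, 0], "translation": [[-27, -54, -4], [-27, -54, -4], [-27, -54, -4], [-27, -54, -4], [-27, -54, -4]], "yaw": [0, 0, 0, 0, 0]}}

```text
time_s: 2.7
tcp_pos: [0.3589, 0.1351, 0.2733]
tool_rot: [0.548, 3.092, 0.001]
wrist_force: [2.1, 0.2, 0.3]
opening: 0.0853
```

{"fn": "carry_out", "kwargs": {"hand": [0, 0, 0, 0, 0], "translation": [[-11.2, -22.4, -1.6], [-11.2, -22.4, -1.6], [-15.7, -31, -2.4], [-15.7, -31, -2.4], [-15.7, -31, -2.4]], "yaw": [0, 0, 0, 0, 0]}}

```text
time_s: 3.2
tcp_pos: [0.3879, -0.1131, 0.2905]
tool_rot: [0.55, 3.091, -0.0]
wrist_force: [1.5, 0.9, 0.5]
opening: 0.0857
```

Run:
```python
from h import *
plan([(0.40,-0.26,0.30,66)])
im=cams.get_image("wrist");cv2.imwrite("pics/w1.png",im["frame"]);np.savez("w1.npz",**im)
P,u,v=cloud(im);print(P.min(0),P.max(0))
```

```text
t 3.2 tcp [ 0.3879 -0.1131  0.2905] tool y dir deg 69.81 tilt [ 0.0018 -0.0006 -1.    ] open 0.0857 F [1.5148 0.9153 0.504 ] q [-0.417  -0.4838  2.1024  0.0002  1.5211 -1.6354]
(0.4, -0.26, 0.3, 66) trans cm [ -6.21 -13.37  -0.94] yaw 3.8 or 183.8 rows>= 3.0
[-0.1786 -0.6534 -0.9115] [0.7694 0.82   0.362 ]
```

View pics/w1.png

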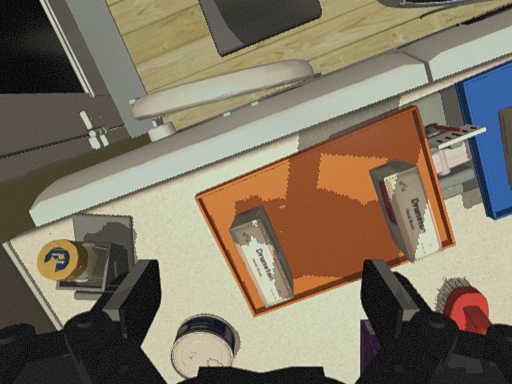

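Run:
```python
from h import *
from scipy.optimize import least_squares
im=dict(np.load("w1.npz"))
P,u,v=cloud(im)
col=im["frame"][v,u].astype(int)
m=(u<140)&(u>25)&(v>205)&(v<310)&(P[:,2]>-.02)&(P[:,2]<.15)
P,col,u,v=P[m],col[m],u[m],v[m]
# jar points : ones near lid region: yellow colour
yel=(col[:,2]>120)&(col[:,0]<110)&(P[:,2]>.06)
print(yel.sum(),P[yel].mean(0),P[yel].min(0),P[yel].max(0))
# holder base flat
b=(P[:,2]>.003)&(P[:,2]<.02); print("base",b.sum(),cv2.minAreaRect((P[b][:,:2]*1000).astype(np.float32)))
hh=(P[:,2]>.055)&~yel&(P[:,2]<.09); print("mouth",hh.sum(),cv2.minAreaRect((P[hh][:,:2]*1000).astype(np.float32)))
# fit model: axis dir at yaw th (30deg lean), lid centre c ; points on cylinder r=.021 or top plane
for src in ["wrist","both"]:
    Q=P[(P[:,2]>.075)]
    if src=="both":
        for n in ["scene","top"]:
            i2=dict(np.load(f"{n}0.npz")); A,_,_=cloud(i2)
            k=(np.linalg.norm(A-np.array([.41,-.34,.1]),axis=1)<.06)&(A[:,2]>.08); Q=np.vstack([Q,A[k]]);print(n,k.sum(),A[k].mean(0))
    def res(p):
        c=p[:3];a=np.array([.5*np.cos(p[3]),.5*np.sin(p[3]),.866]);d=Q-c;h=d@a;r=np.linalg.norm(d-h[:,None]*a,axis=1)
        # sdf of cylinder below c
        return np.where(h>0,np.hypot(h,np.maximum(r-.021,0)),np.where(r>.021,r-.021,-np.minimum(.021-r,-h)))
    for th0 in (2.4,2.8,3.1):
        s=least_squares(res,[.39,-.345,.115,th0],loss="soft_l1",f_scale=.002)
        print(src,s.x[:3],np.degrees(s.x[3]),s.cost,len(Q),"rms",np.median(abs(res(s.x))))
```

```text
1074 [ 0.4033 -0.3344  0.1045] [ 0.3819 -0.3794  0.0601] [ 0.4583 -0.3137  0.1171]
base 2217 ((429.8774719238281, -386.25982666015625), (99.42689514160156, 184.87510681152344), 6.6077752113342285)
mouth 1050 ((422.7858581542969, -343.3553161621094), (56.86688232421875, 72.2566909790039), 67.0599136352539)
wrist [ 0.3996 -0.3341  0.1066] 158.70121072658705 0.0007499042530564936 2045 rms 0.0005991814749904158
wrist [ 0.3996 -0.3341  0.1066] 158.7012102218477 0.0007499042530565316 2045 rms 0.0005991815027712897
wrist [ 0.3996 -0.3341  0.1066] 158.70127091616519 0.0007499042530754107 2045 rms 0.0005991781638223669
scene 374 [ 0.4034 -0.3432  0.1033]
top 162 [ 0.4078 -0.3368  0.1044]
both [ 0.3999 -0.3343  0.1072] 157.87481066213738 0.0016888304538545294 2581 rms 0.0007315260914085193
both [ 0.3999 -0.3343  0.1072] 157.87481318972135 0.0016888304538543123 2581 rms 0.0007315259839849111
both [ 0.3999 -0.3343  0.1072] 157.87481298029687 0.0016888304538543266 2581 rms 0.0007315259947923911
```

Run:
```python
from h import *
plan([(0.411,-0.3385,0.19,68),(0.411,-0.3385,0.081,68)])
```

```text
t 3.25 tcp [ 0.3881 -0.1196  0.291 ] tool y dir deg 69.38 tilt [ 0.0014 -0.0062 -1.    ] open 0.0855 F [-0.5907 -3.4318  0.7961] q [-0.428  -0.4792  2.0987 -0.005   1.5182 -1.6386]
(0.411, -0.3385, 0.19, 68) trans cm [ -9.82 -19.63  10.23] yaw 1.4 or 181.4 rows>= 5.0
(0.411, -0.3385, 0.081, 68) trans cm [ -9.78 -19.57  21.13] yaw 1.4 or 181.4 rows>= 7.0
```

{"fn": "carry_out", "kwargs": {"hand": [0, 0, 0, 0, 0], "translation": [[-9.8, -19.5, 8], [-9.8, -19.5, 8], [-9.8, -19.5, 8], [-9.8, -19.5, 8], [-9.8, -19.5, 8]], "yaw": [1.4, 1.4, 1.4, 1.4, 1.4]}}

```text
time_s: 3.75
tcp_pos: [0.4124, -0.3303, 0.2084]
tool_rot: [-0.591, -3.084, -0.001]
wrist_force: [-0.0, 0.8, -0.5]
opening: 0.0852
```

{"fn": "carry_out", "kwargs": {"hand": [0, 0], "translation": [[0, 0, 0], [0, 0, 0]], "yaw": [0, 0]}}

```text
time_s: 3.95
tcp_pos: [0.4127, -0.3278, 0.2094]
tool_rot: [-0.589, -3.085, -0.002]
wrist_force: [0.8, -0.1, -0.2]
opening: 0.0853
```

Run:
```python
from h import *
plan([(0.411,-0.3385,0.19,68),(0.411,-0.3385,0.081,68)])
```

```text
t 3.95 tcp [ 0.4127 -0.3278  0.2094] tool y dir deg 68.38 tilt [-0.0009  0.0013 -1.    ] open 0.0853 F [ 0.7958 -0.113  -0.248 ] q [-0.7733 -0.124   1.9594  0.0003  1.3078 -1.9668]
(0.411, -0.3385, 0.19, 68) trans cm [-0.24 -1.05  1.94] yaw 0.4 or 180.4 rows>= 1.0
(0.411, -0.3385, 0.081, 68) trans cm [-0.25 -1.06 12.84] yaw 0.4 or 180.4 rows>= 3.0
```

{"fn": "carry_out", "kwargs": {"hand": [0, 0, 0, 0, 0], "translation": [[-0.25, -1.05, 3], [-0.25, -1.05, 7], [-0.25, -1.05, 10], [-0.25, -1.05, 12.8], [-0.25, -1.05, 12.8]], "yaw": [0.4, 0.4, 0.4, 0.4, 0.4]}}

```text
time_s: 4.45
tcp_pos: [0.4096, -0.3351, 0.0785]
tool_rot: [-0.595, -3.079, -0.007]
wrist_force: [0.3, -0.4, -0.5]
opening: 0.0855
```

Run:
```python
from h import *
im=cams.get_image("wrist");cv2.imwrite("pics/w2.png",im["frame"])
plan([(0.411,-0.3385,0.081,68)])
```

```text
t 4.5 tcp [ 0.4109 -0.3365  0.081 ] tool y dir deg 68.13 tilt [-0.0021  0.0024 -1.    ] open 0.0854 F [0.2013 0.0346 0.5821] q [-0.7874  0.0279  2.0463  0.0002  1.0706 -1.9765]
(0.411, -0.3385, 0.081, 68) trans cm [-0.09 -0.18  0.  ] yaw 0.1 or 180.1 rows>= 1.0
```

View pics/w2.png

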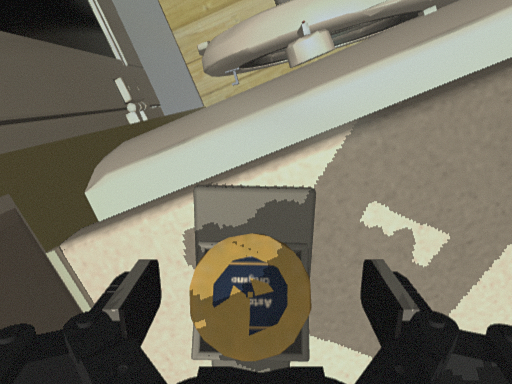

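{"fn": "carry_out", "kwargs": {"hand": [0, 1, 1, 1, 1], "translation": [[-0.1, -0.25, 0], [-0.1, -0.25, 0], [-0.1, -0.25, 0], [-0.1, -0.25, 0], [-0.1, -0.25, 0]], "yaw": [0, 0, 0, 0, 0]}}

```text
time_s: 5.0
tcp_pos: [0.4119, -0.3416, 0.0833]
tool_rot: [0.598, 3.083, -0.001]
wrist_force: [-0.6, 1.9, 5.4]
opening: 0.0402
```

{"fn": "carry_out", "kwargs": {"hand": [1, 1, 1], "translation": [[0, 0, 0], [0, 0, 0], [0, 0, 0]], "yaw": [0, 0, 0]}}

```text
time_s: 5.3
tcp_pos: [0.412, -0.3416, 0.0833]
tool_rot: [0.598, 3.083, -0.001]
wrist_force: [-0.8, 2.4, 6.0]
opening: 0.0401
```

{"fn": "carry_out", "kwargs": {"hand": [1, 1, 1, 1, 1], "translation": [[0.5, 0, -0.87], [1.1, 0, -1.9], [1.8, 0, -3.1], [2.5, 0, -4.33], [2.75, 0, -6]], "yaw": [0, 0, 0, 0, 0]}}

```text
time_s: 5.8
tcp_pos: [0.3839, -0.3296, 0.1417]
tool_rot: [-0.598, -3.081, -0.003]
wrist_force: [0.6, -0.3, -0.7]
opening: 0.0395
```

Run:
```python
from h import *
im=cams.get_image("scene");cv2.imwrite("pics/s1.png",im["frame"][220:384,250:420].repeat(4,0).repeat(4,1))
plan([(0.43,-0.26,0.14,68)])
```

```text
t 5.85 tcp [ 0.3854 -0.3311  0.1452] tool y dir deg 68.04 tilt [ 0.0007 -0.0018 -1.    ] open 0.04 F [ 0.7057 -1.2679  1.8955] q [-0.8151 -0.1089  2.0586 -0.0008  1.19   -2.0023]
(0.43, -0.26, 0.14, 68) trans cm [-1.48  8.26  0.51] yaw 0.0 or 180.0 rows>= 2.0
```

View pics/s1.png

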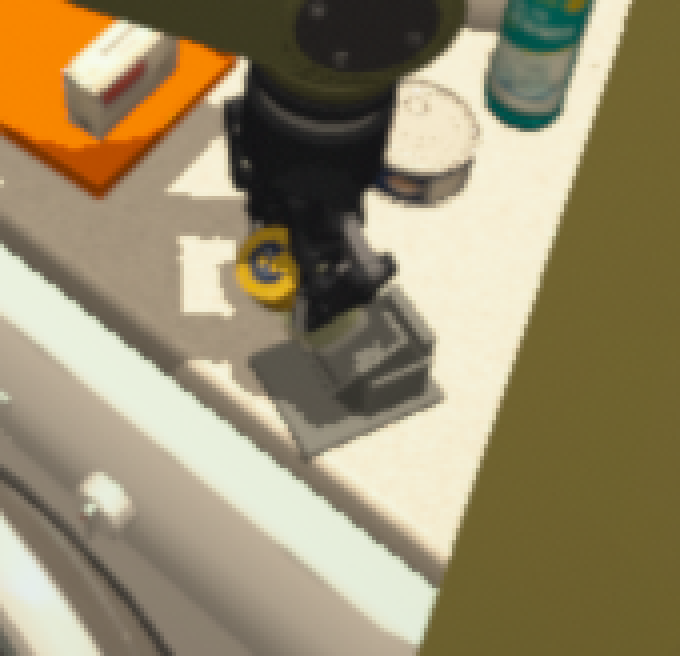

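{"fn": "carry_out", "kwargs": {"hand": [1, 1, 1, 1, 1], "translation": [[0, 2, -2], [-0.6, 7, -2], [-0.6, 9, 0], [-0.6, 9, 4], [-0.6, 9, 6.6]], "yaw": [0, 0, 0, 0, 0]}}

```text
time_s: 6.35
tcp_pos: [0.4239, -0.248, 0.0738]
tool_rot: [-0.595, -3.082, -0.001]
wrist_force: [-0.2, -0.0, -1.9]
opening: 0.0402
```

{"fn": "carry_out", "kwargs": {"hand": [1, 1], "translation": [[0, 0, 0.3], [0, 0, 0.3]], "yaw": [0, 0]}}

```text
time_s: 6.55
tcp_pos: [0.4243, -0.2493, 0.0724]
tool_rot: [-0.598, -3.082, -0.001]
wrist_force: [0.4, 0.2, -0.7]
opening: 0.0399
```

{"fn": "carry_out", "kwargs": {"hand": [1, 1, 1], "translation": [[0, 0, 0.3], [0, 0, 0.3], [0, 0, 0.3]], "yaw": [0, 0, 0]}}

```text
time_s: 6.85
tcp_pos: [0.4258, -0.2503, 0.0712]
tool_rot: [0.598, 3.082, -0.002]
wrist_force: [0.6, -0.4, -0.5]
opening: 0.0403
```

{"fn": "carry_out", "kwargs": {"hand": [1, 1, 1], "translation": [[0, 0, 0.2], [0, 0, 0.2], [0, 0, 0.2]], "yaw": [0, 0, 0]}}

```text
time_s: 7.15
tcp_pos: [0.4251, -0.2496, 0.0679]
tool_rot: [0.598, 3.084, -0.0]
wrist_force: [0.7, -1.2, -0.4]
opening: 0.0397
```

{"fn": "carry_out", "kwargs": {"hand": [1, 1, 1], "translation": [[0, 0, 0.2], [0, 0, 0.2], [0, 0, 0.2]], "yaw": [0, 0, 0]}}

```text
time_s: 7.45
tcp_pos: [0.4254, -0.2498, 0.0675]
tool_rot: [-0.598, -3.084, -0.0]
wrist_force: [-4.5, 2.8, 9.4]
opening: 0.0402
```

{"fn": "carry_out", "kwargs": {"hand": [1, 1, 1], "translation": [[0, 0, 0.2], [0, 0, 0.2], [0, 0, 0.2]], "yaw": [0, 0, 0]}}

```text
time_s: 7.75
tcp_pos: [0.4257, -0.25, 0.0673]
tool_rot: [-0.598, -3.083, -0.0]
wrist_force: [-8.6, 5.5, 20.5]
opening: 0.0399
```

{"fn": "carry_out", "kwargs": {"hand": [1, 1, 1, 1, 1], "translation": [[-0.6, 0, -0.1], [-1.2, 0, -0.15], [-1.7, 0, -0.15], [-2.1, 0, -0.15], [-2.1, 0, -0.15]], "yaw": [0, 0, 0, 0, 0]}}

```text
time_s: 8.25
tcp_pos: [0.4461, -0.2586, 0.0674]
tool_rot: [0.598, 3.081, -0.002]
wrist_force: [-0.5, 1.4, 7.0]
opening: 0.0402
```

Run:
```python
from h import *
im=cams.get_image("scene");cv2.imwrite("pics/s2.png",im["frame"][220:384,250:420].repeat(4,0).repeat(4,1))
plan([(0.43,-0.26,0.14,68)])
```

```text
t 8.3 tcp [ 0.4461 -0.2586  0.0674] tool y dir deg 68.05 tilt [ 0.0029 -0.0022 -1.    ] open 0.04 F [-1.1616  0.7822  6.6899] q [-0.6294  0.0099  2.0912 -0.0001  1.037  -1.817 ]
(0.43, -0.26, 0.14, 68) trans cm [ 1.42 -0.74 -7.26] yaw 0.0 or 180.0 rows>= 2.0
```

View pics/s2.png

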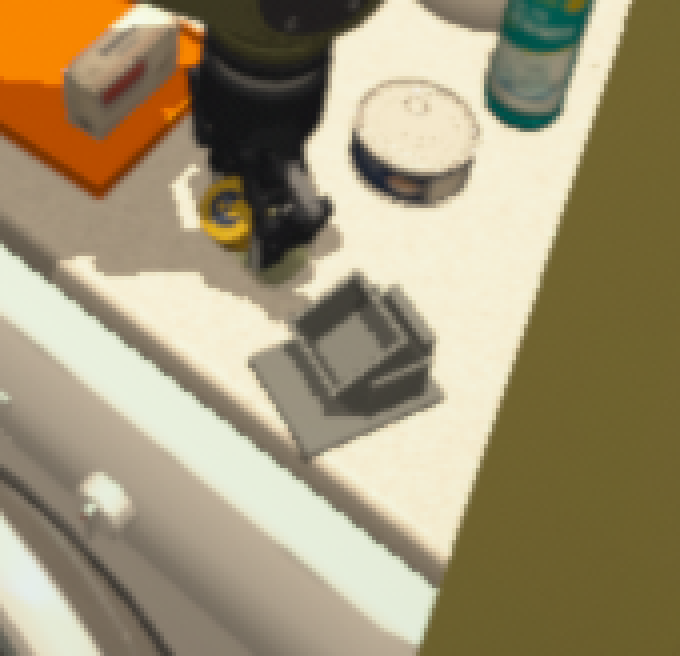

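{"fn": "carry_out", "kwargs": {"hand": [1, 1, 1, 1, 1], "translation": [[-0.5, 0, 0.1], [-1.0, 0, 0.25], [-1.4, 0, 0.3], [-1.7, 0, 0.4], [-1.7, 0, 0.4]], "yaw": [0, 0, 0, 0, 0]}}

```text
time_s: 8.8
tcp_pos: [0.4638, -0.2655, 0.0675]
tool_rot: [0.597, 3.078, -0.002]
wrist_force: [-4.6, 5.1, 26.3]
opening: 0.0398
```

Run:
```python
from h import *
im=cams.get_image("scene");cv2.imwrite("pics/s3.png",im["frame"][220:384,250:420].repeat(4,0).repeat(4,1))
im=cams.get_image("wrist");cv2.imwrite("pics/w3.png",im["frame"])
np.savez("w3.npz",**im)
plan([(0.43,-0.26,0.14,68)])
```

```text
t 8.9 tcp [ 0.4638 -0.2655  0.0675] tool y dir deg 68.03 tilt [ 0.0059 -0.0027 -1.    ] open 0.04 F [-5.466   5.4421 25.3068] q [-0.621   0.0489  2.0509  0.0015  1.0354 -1.8091]
(0.43, -0.26, 0.14, 68) trans cm [ 3.29 -0.76 -7.27] yaw 0.0 or 180.0 rows>= 2.0
```

View pics/s3.png

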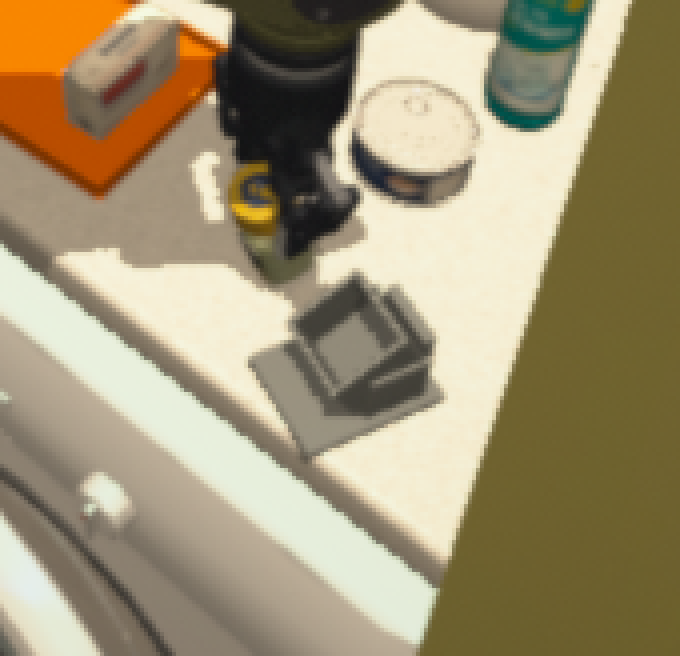

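View pics/w3.png

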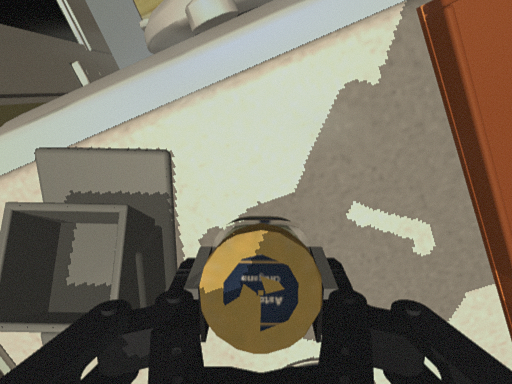

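```bash
cat > lid.py <<'E'
from h import *
def tilt(im,box):
    P,u,v=cloud(im); m=(u>box[0])&(u<box[1])&(v>box[2])&(v<box[3])
    A=P[m]; A=A[A[:,2]>np.percentile(A[:,2],40)-.01]
    for _ in range(5):
        c=A.mean(0);n=np.linalg.svd(A-c,full_matrices=False)[2][2];n*=np.sign(n[2]);r=(A-c)@n;A=A[abs(r)<max(2*r.std(),.0008)]
    print("lid normal",n,"tilt",np.degrees(np.arccos(n[2])),"c",c,len(A))
E
python3 - <<'E'
from lid import *
tilt(dict(np.load("w3.npz")),(222,302,250,335))
E
```

```text
lid normal [-0.2908  0.1189  0.9494] tilt 18.309590564993925 c [ 0.4535 -0.2599  0.096 ] 5918
```

{"fn": "carry_out", "kwargs": {"hand": [1, 1, 1, 1, 1], "translation": [[-0.6, 0, 0], [-1.2, 0, 0.1], [-1.8, 0, 0.2], [-2.3, 0, 0.3], [-2.3, 0, 0.4]], "yaw": [0, 0, 0, 0, 0]}}

```text
time_s: 9.4
tcp_pos: [0.4851, -0.2741, 0.0627]
tool_rot: [0.597, 3.078, -0.002]
wrist_force: [-3.2, 5.3, 25.1]
opening: 0.0399
```

Run:
```python
from lid import *
im=cams.get_image("wrist");cv2.imwrite("pics/w4.png",im["frame"])
tilt(im,(222,302,250,335))
plan([(0.43,-0.26,0.14,68)])
```

```text
lid normal [-0.0204  0.0124  0.9997] tilt 1.3690326245028523 c [ 0.4748 -0.2685  0.0955] 5034
t 9.45 tcp [ 0.4851 -0.274   0.0628] tool y dir deg 68.05 tilt [ 0.0056 -0.0027 -1.    ] open 0.0397 F [-1.5125  4.1787 20.6327] q [-0.611   0.104   2.0014  0.0011  1.03   -1.7993]
(0.43, -0.26, 0.14, 68) trans cm [ 5.59 -0.76 -7.76] yaw 0.0 or 180.0 rows>= 2.0
```

View pics/w4.png

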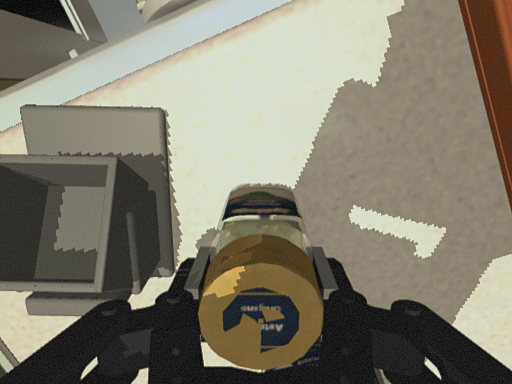

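{"fn": "carry_out", "kwargs": {"hand": [1, 1, 0.3, 0.3, 0.3], "translation": [[0, 0, -0.3], [0, 0, -0.45], [0, 0, -0.45], [0, 0, -0.45], [0, 0, -0.45]], "yaw": [0, 0, 0, 0, 0]}}

```text
time_s: 9.95
tcp_pos: [0.4812, -0.2721, 0.0611]
tool_rot: [-0.598, -3.083, -0.001]
wrist_force: [0.3, -0.6, -0.4]
opening: 0.0599
```

{"fn": "carry_out", "kwargs": {"hand": [0, 0, 0, 0, 0], "translation": [[0, 0, -2], [0, 0, -6], [0, 0, -9], [0, 0, -9], [0, 0, -9]], "yaw": [0, 0, 0, 0, 0]}}

```text
time_s: 10.45
tcp_pos: [0.4819, -0.2726, 0.1522]
tool_rot: [0.598, 3.083, -0.001]
wrist_force: [1.4, -1.2, -0.9]
opening: 0.0853
```

Run:
```python
from lid import *
im=cams.get_image("wrist");cv2.imwrite("pics/w5.png",im["frame"])
np.savez("w5.npz",**im)
P,u,v=cloud(im); k=(P[:,2]>.088)&(P[:,2]<.102)&(abs(P[:,0]-.48)<.045)&(abs(P[:,1]+.27)<.045)
print(k.sum(),cv2.minEnclosingCircle((P[k][:,:2]*1000).astype(np.float32)),np.median(P[k],axis=0))
plan([(0.47,-0.267,0.07,68)])
```

```text
3934 ((479.48956298828125, -270.40948486328125), 20.93695640563965) [ 0.4778 -0.2698  0.0954]
t 10.5 tcp [ 0.4811 -0.2721  0.1508] tool y dir deg 68.04 tilt [-0.0013  0.0009 -1.    ] open 0.0851 F [-0.2142  0.7519 -0.5637] q [-0.6118 -0.0106  1.955  -0.      1.1988 -1.7993]
(0.47, -0.267, 0.07, 68) trans cm [1.21 0.05 8.08] yaw 0.0 or 180.0 rows>= 2.0
```

View pics/w5.png

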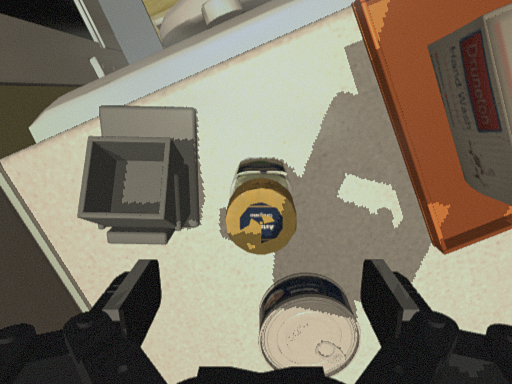

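{"fn": "carry_out", "kwargs": {"hand": [0, 0, 0, 0, 0], "translation": [[0, 0, -5], [2, 4, -8], [18.2, 36.9, -8], [18.2, 36.9, -8], [18.2, 36.9, -8]], "yaw": [0, 0, -5, -10, -15]}}

```text
time_s: 11.0
tcp_pos: [0.4659, -0.0797, 0.2285]
tool_rot: [-0.187, -3.133, -0.001]
wrist_force: [0.3, 0.6, 0.8]
opening: 0.0856
```

Run:
```python
from h import *
plan([(0.44,0.14,0.23,88)])
```

```text
t 11.0 tcp [ 0.4659 -0.0797  0.2285] tool y dir deg 83.18 tilt [-0.0031  0.0011 -1.    ] open 0.0856 F [0.3341 0.6057 0.7947] q [-0.2832 -0.2693  2.0501  0.0002  1.364  -1.735 ]
(0.44, 0.14, 0.23, 88) trans cm [ 5.18 21.51 -0.12] yaw -4.8 or 175.2 rows>= 5.0
```

{"fn": "carry_out", "kwargs": {"hand": [0.3, 0.3, 0.3, 0.3, 0.3], "translation": [[5, 21, 0], [5, 21, 0], [5, 21, 0], [5, 21, 0], [5, 21, 0]], "yaw": [-4.8, -4.8, -4.8, -4.8, -4.8]}}

```text
time_s: 11.5
tcp_pos: [0.441, 0.1364, 0.2282]
tool_rot: [-0.052, -3.137, -0.0]
wrist_force: [0.6, -0.6, 0.9]
opening: 0.0599
```

{"fn": "carry_out", "kwargs": {"hand": [0.3, 0.3], "translation": [[0, 0, 0], [0, 0, 0]], "yaw": [0, 0]}}

```text
time_s: 11.7
tcp_pos: [0.4423, 0.1328, 0.2289]
tool_rot: [-0.058, -3.138, 0.002]
wrist_force: [0.0, 0.1, -0.4]
opening: 0.0594
```

Run:
```python
from h import *
im=cams.get_image("wrist");cv2.imwrite("pics/w6.png",im["frame"]);np.savez("w6.npz",**im)
P,u,v=cloud(im); k=(P[:,2]>.112)&(P[:,2]<.126)&(P[:,0]>.38)&(P[:,0]<.53)&(abs(P[:,1]-.14)<.04)
print(k.sum(),cv2.minAreaRect((P[k][:,:2]*1000).astype(np.float32)),np.median(P[k],axis=0))
plan([(0.455,0.1405,0.105,88)])
```

```text
4527 ((456.3342590332031, 142.65603637695312), (30.481082916259766, 88.31145477294922), 89.53455352783203) [0.452  0.1428 0.1166]
t 11.75 tcp [0.4426 0.1323 0.2292] tool y dir deg 87.81 tilt [-0.0023 -0.0008 -1.    ] open 0.0598 F [-0.145  -0.2048  0.7671] q [ 0.1743 -0.2972  2.0709 -0.0004  1.3704 -1.3582]
(0.455, 0.1405, 0.105, 88) trans cm [-1.23  0.88 12.42] yaw -0.2 or 179.8 rows>= 3.0
```

View pics/w6.png

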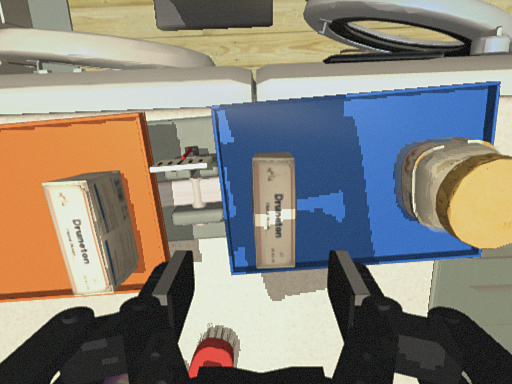

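{"fn": "carry_out", "kwargs": {"hand": [0.3, 0.3, 0.3, 0.3, 0.3], "translation": [[-1.3, 1.0, 3], [-1.3, 1.0, 7], [-1.3, 1.0, 11], [-1.3, 1.0, 13], [-1.3, 1.0, 13]], "yaw": [-1, -1, -1, -1, -1]}}

```text
time_s: 12.25
tcp_pos: [0.4535, 0.1404, 0.0962]
tool_rot: [-0.036, -3.133, 0.003]
wrist_force: [0.6, 0.1, -1.2]
opening: 0.0595
```

{"fn": "carry_out", "kwargs": {"hand": [0.3, 1, 1, 1, 1], "translation": [[0, 0, 0], [0, 0, 0], [0, 0, 0], [0, 0, 0], [0, 0, 0]], "yaw": [0, 0, 0, 0, 0]}}

```text
time_s: 12.75
tcp_pos: [0.458, 0.1425, 0.1028]
tool_rot: [0.031, 3.137, -0.0]
wrist_force: [-0.2, -2.2, 6.5]
opening: 0.0343
```

Run:
```python
from h import *
im=cams.get_image("wrist");cv2.imwrite("pics/w7.png",im["frame"])
plan([(0.46,-0.068,0.2,92.5)])
```

```text
t 12.8 tcp [0.458  0.1425 0.1029] tool y dir deg 88.86 tilt [ 0.004  -0.0002 -1.    ] open 0.0347 F [-0.1598 -0.9399  6.5978] q [ 0.1903 -0.1248  2.151  -0.0011  1.1115 -1.3601]
(0.46, -0.068, 0.2, 92.5) trans cm [ -0.66 -21.05  -9.71] yaw -3.6 or 176.4 rows>= 5.0
```

View pics/w7.png

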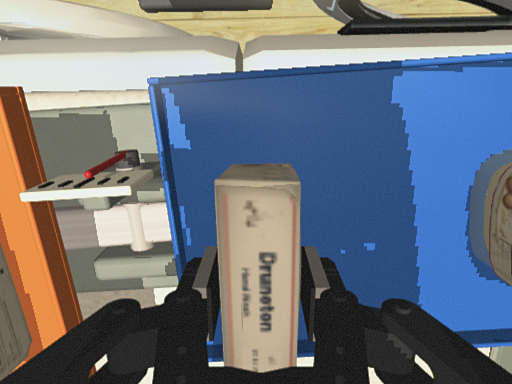

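{"fn": "carry_out", "kwargs": {"hand": [1, 1, 1, 1, 1], "translation": [[0, 0, -3], [0, 0, -7], [0, -2, -10.5], [-0.5, -21, -10.5], [-0.5, -21, -10.5]], "yaw": [0, 0, 0, -2, -3.6]}}

```text
time_s: 13.3
tcp_pos: [0.4573, 0.0219, 0.2078]
tool_rot: [-0.074, 3.136, -0.0]
wrist_force: [0.7, -0.1, -1.5]
opening: 0.0344
```

Run:
```python
from h import *
plan([(0.46,-0.068,0.21,92.5)])
```

```text
t 13.3 tcp [0.4573 0.0219 0.2078] tool y dir deg 92.7 tilt [ 0.0045 -0.0002 -1.    ] open 0.0344 F [ 0.6861 -0.0501 -1.5376] q [-0.0695 -0.2963  2.1066  0.0001  1.3268 -1.6874]
(0.46, -0.068, 0.21, 92.5) trans cm [ 0.15 -9.   -0.22] yaw 0.2 or 180.2 rows>= 2.0
```

{"fn": "carry_out", "kwargs": {"hand": [1, 1, 1, 1, 1], "translation": [[0, -5, 0], [0, -8, 0], [0, -8.5, 0], [0, -8.5, 0], [0, -8.5, 0]], "yaw": [0, 0, 0, 0, 0]}}

```text
time_s: 13.8
tcp_pos: [0.4601, -0.0615, 0.2054]
tool_rot: [0.068, -3.141, -0.001]
wrist_force: [-0.6, 0.2, -1.7]
opening: 0.0345
```

Run:
```python
from h import *
im=cams.get_image("wrist");cv2.imwrite("pics/w8.png",im["frame"]);np.savez("w8.npz",**im)
P,u,v=cloud(im)
for lo,hi in [(-.19,-.1),(-.035,.05)]:
    k=(P[:,2]>.12)&(P[:,2]<.146)&(P[:,0]>.38)&(P[:,0]<.53)&(P[:,1]>lo)&(P[:,1]<hi)
    if k.sum()>10: print(k.sum(),cv2.minAreaRect((P[k][:,:2]*1000).astype(np.float32)),np.median(P[k],axis=0),P[k].min(0),P[k].max(0))
k=(P[:,2]>.05)&(P[:,2]<.1)&(P[:,0]>.4)&(P[:,0]<.44)&(P[:,1]>-.1)&(P[:,1]<-.04); print("floor",np.median(P[k],axis=0) if k.any() else 0)
plan([(0.461,-0.068,0.21,92.5)])
```

```text
7406 ((462.23773193359375, -136.92819213867188), (88.49271392822266, 32.74478530883789), 2.5428483486175537) [ 0.4572 -0.1353  0.1327] [ 0.4185 -0.1549  0.12  ] [ 0.5067 -0.1202  0.1362]
6892 ((464.00897216796875, 3.3201770782470703), (88.12118530273438, 32.01938247680664), 3.2812561988830566) [0.4581 0.0022 0.133 ] [ 0.4202 -0.0134  0.1201] [0.5078 0.0217 0.1361]
floor [ 0.4184 -0.0709  0.0781]
t 13.85 tcp [ 0.4601 -0.0613  0.2054] tool y dir deg 92.53 tilt [-0.0003  0.0006 -1.    ] open 0.0349 F [-0.6345  0.4331 -1.2325] q [-0.2483 -0.2747  2.0938  0.0005  1.3229 -1.8634]
(0.461, -0.068, 0.21, 92.5) trans cm [-0.06 -0.68 -0.46] yaw 0.0 or 180.0 rows>= 1.0
```

View pics/w8.png

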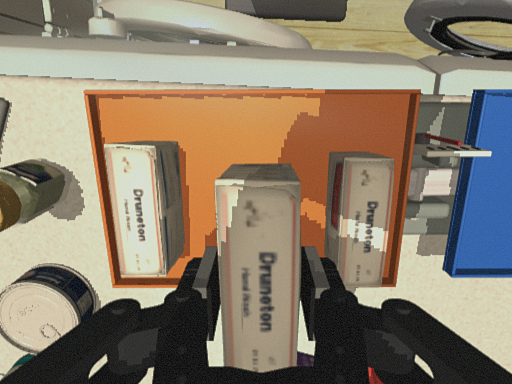

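{"fn": "carry_out", "kwargs": {"hand": [1, 1, 1, 1, 1], "translation": [[0, -0.6, 2], [0, -0.6, 5], [0, -0.6, 8], [0, -0.6, 9.2], [0, -0.6, 9.8]], "yaw": [0, 0, 0, 0, 0]}}

```text
time_s: 14.35
tcp_pos: [0.4598, -0.0672, 0.1065]
tool_rot: [0.07, -3.138, -0.002]
wrist_force: [-0.6, 0.2, 0.8]
opening: 0.0345
```

{"fn": "carry_out", "kwargs": {"hand": [1, 1, 1], "translation": [[0, 0, 0], [0, 0, 0.2], [0, 0, 0.2]], "yaw": [0, 0, 0]}}

```text
time_s: 14.65
tcp_pos: [0.4615, -0.0685, 0.1069]
tool_rot: [-0.067, 3.138, -0.001]
wrist_force: [0.5, 0.7, -0.3]
opening: 0.0345
```

Run:
```python
from h import *
im=cams.get_image("wrist");cv2.imwrite("pics/w9.png",im["frame"])
P,u,v=cloud(im)
k=(P[:,2]>.04)&(P[:,2]<.1)&(P[:,0]>.4)&(P[:,0]<.415)&(P[:,1]>-.11)&(P[:,1]<-.03); print("floor",np.median(P[k],axis=0) if k.any() else 0)
plan([(0.461,-0.068,0.1035,92.5)])
```

```text
floor [ 0.4074 -0.0701  0.0656]
t 14.7 tcp [ 0.4614 -0.0685  0.1068] tool y dir deg 92.44 tilt [ 0.0025 -0.0004 -1.    ] open 0.0351 F [-0.8774  0.6992 -0.7853] q [-0.2626 -0.1618  2.176   0.0003  1.1248 -1.8762]
(0.461, -0.068, 0.1035, 92.5) trans cm [0.04 0.05 0.33] yaw -0.1 or 179.9 rows>= 1.0
```

View pics/w9.png

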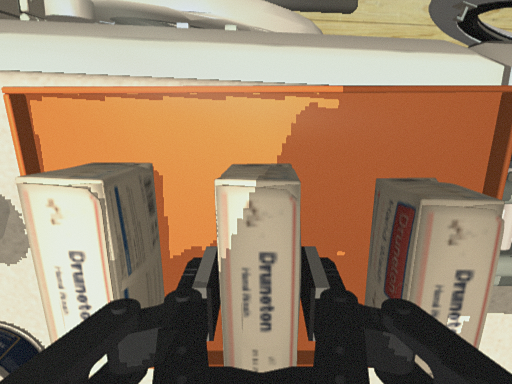

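{"fn": "carry_out", "kwargs": {"hand": [1, 0.45, 0.45, 0.4, 0.4], "translation": [[0, 0, 0.2], [0, 0, 0.2], [0, 0, 0.2], [0, 0, 0.2], [0, 0, 0.2]], "yaw": [0, 0, 0, 0, 0]}}

```text
time_s: 15.2
tcp_pos: [0.4605, -0.0684, 0.1036]
tool_rot: [-0.067, 3.141, -0.0]
wrist_force: [-0.4, -0.2, 0.4]
opening: 0.0511
```

{"fn": "carry_out", "kwargs": {"hand": [0.4, 0.4, 0.4, 0.3, 0.3], "translation": [[0, 0, -1], [0, 0, -3], [0, 0, -7], [0, 0, -10], [0, 0, -10]], "yaw": [0, 0, 0, 0, 0]}}

```text
time_s: 15.7
tcp_pos: [0.4635, -0.0692, 0.2101]
tool_rot: [-0.067, 3.13, -0.005]
wrist_force: [0.0, 0.6, 0.3]
opening: 0.0597
```

Run:
```python
from h import *
im=cams.get_image("wrist");cv2.imwrite("pics/w10.png",im["frame"])
plan([(0.4795,-0.2704,0.2,68),(0.4795,-0.2704,0.068,68)])
```

```text
t 15.75 tcp [ 0.4622 -0.0688  0.2073] tool y dir deg 92.45 tilt [ 0.0065 -0.0018 -1.    ] open 0.0596 F [-0.9164 -0.5337 -0.3528] q [-0.2628 -0.273   2.0891 -0.0001  1.3188 -1.8762]
(0.4795, -0.2704, 0.2, 68) trans cm [ -0.86 -20.21   0.78] yaw 24.4 or 204.4 rows>= 5.0
(0.4795, -0.2704, 0.068, 68) trans cm [ -0.78 -20.18  13.98] yaw 24.4 or 204.4 rows>= 5.0
```

View pics/w10.png

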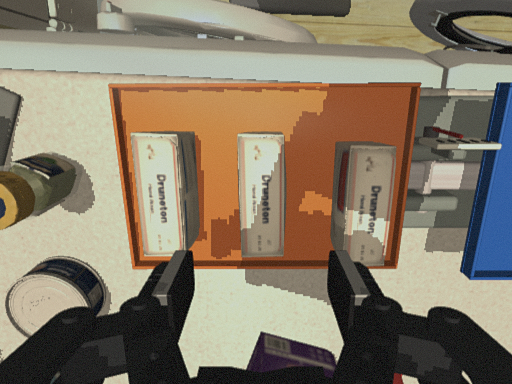

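{"fn": "carry_out", "kwargs": {"hand": [0.2, 0.2, 0.2, 0.2, 0.2], "translation": [[-0.8, -20.2, 0], [-0.8, -20.2, 0], [-0.8, -20.2, 0], [-0.8, -20.2, 0], [-0.8, -20.2, 0]], "yaw": [5, 10, 15, 20, 24.4]}}

```text
time_s: 16.25
tcp_pos: [0.4763, -0.2742, 0.2022]
tool_rot: [-0.611, -3.08, 0.001]
wrist_force: [-0.0, 0.5, 0.7]
opening: 0.0682
```

{"fn": "carry_out", "kwargs": {"hand": [0.2, 0.2], "translation": [[0, 0, 2], [0, 0, 2]], "yaw": [0, 0]}}

```text
time_s: 16.45
tcp_pos: [0.4749, -0.269, 0.1794]
tool_rot: [-0.598, -3.077, -0.005]
wrist_force: [0.4, 0.1, -0.2]
opening: 0.0682
```

Run:
```python
from h import *
im=cams.get_image("wrist");cv2.imwrite("pics/w11.png",im["frame"])
P,u,v=cloud(im); k=(P[:,2]>.088)&(P[:,2]<.102)&(abs(P[:,0]-.48)<.045)&(abs(P[:,1]+.27)<.045)
print(k.sum(),cv2.minEnclosingCircle((P[k][:,:2]*1000).astype(np.float32)),np.median(P[k],axis=0))
plan([(0.4795,-0.2704,0.068,68)])
```

```text
3032 ((479.45062255859375, -270.4717712402344), 20.986011505126953) [ 0.4779 -0.2698  0.0954]
t 16.5 tcp [ 0.4755 -0.269   0.1808] tool y dir deg 68.03 tilt [-0.0047  0.0033 -1.    ] open 0.0681 F [ 0.6203 -0.0905 -0.2627] q [-0.6131 -0.0522  1.9422  0.      1.2573 -1.8004]
(0.4795, -0.2704, 0.068, 68) trans cm [-0.48  0.   11.28] yaw 0.0 or 180.0 rows>= 3.0
```

{"fn": "carry_out", "kwargs": {"hand": [0.2, 0.2, 0.2, 0.2, 0.2], "translation": [[-0.45, 0, 3], [-0.45, 0, 7], [-0.45, 0, 10], [-0.45, 0, 11.2], [-0.45, 0, 11.2]], "yaw": [0, 0, 0, 0, 0]}}

```text
time_s: 17.0
tcp_pos: [0.4802, -0.2704, 0.0699]
tool_rot: [-0.597, -3.081, -0.003]
wrist_force: [-0.1, -1.0, -0.2]
opening: 0.0684
```

{"fn": "carry_out", "kwargs": {"hand": [0.2, 1, 1, 1, 1], "translation": [[0, 0, 0], [0, 0, 0], [0, 0, 0], [0, 0, 0], [0, 0, 0]], "yaw": [0, 0, 0, 0, 0]}}

```text
time_s: 17.5
tcp_pos: [0.4826, -0.2726, 0.0739]
tool_rot: [0.598, 3.081, -0.003]
wrist_force: [-0.8, -0.9, 5.7]
opening: 0.0403
```

{"fn": "carry_out", "kwargs": {"hand": [1, 1, 1, 1, 1], "translation": [[0, 0, -3], [0, 0, -7], [0, 0, -12], [0, 0, -16], [0, 0, -16]], "yaw": [0, 0, 0, 0, 0]}}

```text
time_s: 18.0
tcp_pos: [0.4842, -0.2735, 0.24]
tool_rot: [0.596, 3.072, -0.009]
wrist_force: [1.7, -0.4, -0.6]
opening: 0.0401
```

Run:
```python
from lid import *
im=cams.get_image("wrist");cv2.imwrite("pics/w12.png",im["frame"])
tilt(im,(222,302,250,335))
plan([(0.455,0.155,0.23,90)])
```

```text
lid normal [-0.016   0.0195  0.9997] tilt 1.4455595248647488 c [ 0.4788 -0.2697  0.2615] 5700
t 18.05 tcp [ 0.4828 -0.2726  0.236 ] tool y dir deg 68.04 tilt [ 0.0066 -0.0044 -1.    ] open 0.0401 F [-0.2448  0.3562 -1.4248] q [-0.6108 -0.0861  1.879   0.0001  1.3408 -1.7984]
(0.455, 0.155, 0.23, 90) trans cm [18.57 38.62  0.39] yaw -22.0 or 158.0 rows>= 9.0
```

View pics/w12.png

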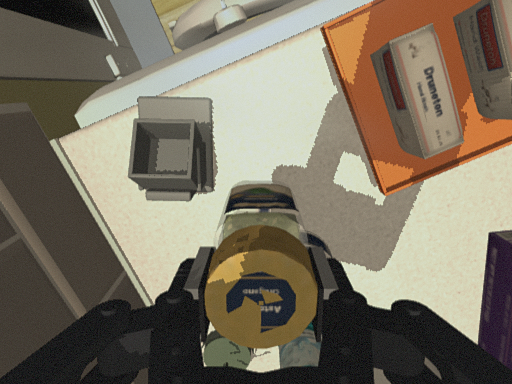

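{"fn": "carry_out", "kwargs": {"hand": [1, 1, 1, 1, 1], "translation": [[18.9, 39.5, 0], [18.9, 39.5, 0], [18.9, 39.5, 0], [18.9, 39.5, 0], [18.9, 39.5, 0]], "yaw": [-4, -8, -12, -16, -20]}}

```text
time_s: 18.55
tcp_pos: [0.4638, -0.0201, 0.2291]
tool_rot: [-0.05, -3.138, -0.001]
wrist_force: [1.4, 0.1, -0.9]
opening: 0.0399
```

Run:
```python
from lid import *
plan([(0.455,0.165,0.23,90)])
```

```text
t 18.55 tcp [ 0.4638 -0.0201  0.2291] tool y dir deg 88.17 tilt [-0.0035  0.0008 -1.    ] open 0.0399 F [ 1.4137  0.1338 -0.9172] q [-0.1591 -0.2908  2.066   0.0003  1.37   -1.698 ]
(0.455, 0.165, 0.23, 90) trans cm [ 1.47 18.47 -0.07] yaw -1.8 or 178.2 rows>= 4.0
```

{"fn": "carry_out", "kwargs": {"hand": [1, 1, 1, 1, 1], "translation": [[1.2, 18, 0], [1.2, 18, 0], [1.2, 18, 0], [1.2, 18, 0], [1.2, 18, 0]], "yaw": [-1.8, -1.8, -1.8, -1.8, -1.8]}}

```text
time_s: 19.05
tcp_pos: [0.4579, 0.1612, 0.2291]
tool_rot: [0.004, -3.137, -0.0]
wrist_force: [1.0, -0.2, -1.5]
opening: 0.0401
```

{"fn": "carry_out", "kwargs": {"hand": [1, 1], "translation": [[0, 0, 2], [0, 0, 4]], "yaw": [0, 0]}}

```text
time_s: 19.25
tcp_pos: [0.4591, 0.158, 0.1899]
tool_rot: [-0.003, -3.14, 0.001]
wrist_force: [0.1, 0.0, -1.5]
opening: 0.04
```

Run:
```python
from lid import *
im=cams.get_image("wrist");cv2.imwrite("pics/w13.png",im["frame"])
P,u,v=cloud(im); k=(P[:,2]>.05)&(P[:,2]<.1)&(P[:,0]>.39)&(P[:,0]<.42)&(P[:,1]>.12)&(P[:,1]<.22); print("floor",np.median(P[k],axis=0))
plan([(0.455,0.165,0.147,90)])
```

```text
floor [0.4047 0.1699 0.08  ]
t 19.3 tcp [0.4566 0.1572 0.1853] tool y dir deg 89.84 tilt [-0.0087 -0.0023 -1.    ] open 0.0398 F [-1.2081 -0.5919 -4.0256] q [ 0.2205 -0.2042  2.071  -0.0004  1.2838 -1.3474]
(0.455, 0.165, 0.147, 90) trans cm [0.13 0.79 3.83] yaw -0.2 or 179.8 rows>= 1.0
```

View pics/w13.png

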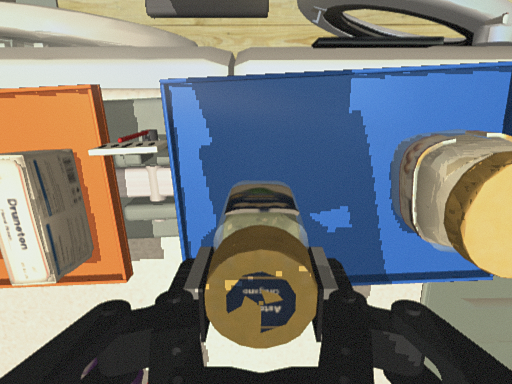

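{"fn": "carry_out", "kwargs": {"hand": [1, 1, 1, 1, 1], "translation": [[0, 0.8, 1.5], [0, 0.8, 2.8], [0, 0.8, 3.5], [0, 0.8, 3.9], [0, 0.8, 3.9]], "yaw": [0, 0, 0, 0, 0]}}

```text
time_s: 19.8
tcp_pos: [0.4596, 0.1661, 0.1522]
tool_rot: [-0.005, -3.141, 0.0]
wrist_force: [0.5, 0.0, -0.3]
opening: 0.0404
```

{"fn": "carry_out", "kwargs": {"hand": [1, 1], "translation": [[0, 0, 0], [0, 0, 0]], "yaw": [0, 0]}}

```text
time_s: 20.0
tcp_pos: [0.4602, 0.1663, 0.1533]
tool_rot: [0.004, 3.14, 0.0]
wrist_force: [-0.0, -0.8, -0.1]
opening: 0.0403
```

Run:
```python
from lid import *
im=cams.get_image("wrist");cv2.imwrite("pics/w14.png",im["frame"])
tilt(im,(222,302,250,335))
P,u,v=cloud(im); k=(P[:,2]>.05)&(P[:,2]<.1)&(P[:,0]>.39)&(P[:,0]<.42)&(P[:,1]>.12)&(P[:,1]<.22); print("floor",np.median(P[k],axis=0))
plan([(0.455,0.165,0.147,90)])
```

```text
lid normal [-0.0099  0.0063  0.9999] tilt 0.671947653212446 c [0.4542 0.1673 0.175 ] 5737
floor [0.4046 0.1697 0.0784]
t 20.05 tcp [0.4602 0.1663 0.1534] tool y dir deg 89.84 tilt [ 0.0014  0.0002 -1.    ] open 0.0402 F [-1.0558  0.0658  0.0979] q [ 0.2371 -0.1627  2.0919 -0.0001  1.211  -1.3309]
(0.455, 0.165, 0.147, 90) trans cm [ 0.52 -0.13  0.63] yaw -0.2 or 179.8 rows>= 1.0
```

Lid 0.175 → foot 0.079, touching the pan floor. Lower about 6 mm more, then release.

{"fn": "carry_out", "kwargs": {"hand": [1, 1, 1, 0.3, 0.3], "translation": [[0, 0, 0.4], [0, 0, 0.6], [0, 0, 0.6], [0, 0, 0.6], [0, 0, 0.6]], "yaw": [0, 0, 0, 0, 0]}}

```text
time_s: 20.55
tcp_pos: [0.4597, 0.1663, 0.1466]
tool_rot: [-0.004, -3.141, 0.0]
wrist_force: [-0.8, 0.4, -0.8]
opening: 0.0595
```

{"fn": "carry_out", "kwargs": {"hand": [0.3, 0.2, 0.2, 0.2, 0.2], "translation": [[0, 0, 0], [0, 0, -1], [0, 0, -3], [0, 0, -7], [0, 0, -11]], "yaw": [0, 0, 0, 0, 0]}}

```text
time_s: 21.05
tcp_pos: [0.4591, 0.1662, 0.2579]
tool_rot: [-0.004, -3.14, 0.0]
wrist_force: [1.0, -0.0, -0.1]
opening: 0.0686
```

{"fn": "carry_out", "kwargs": {"hand": [0, 0, 0, 0, 0], "translation": [[3, -6, -3], [4, -12, -6], [4, -15, -6], [4, -15, -6], [4, -15, -6]], "yaw": [0, 0, 0, 0, 0]}}

```text
time_s: 21.55
tcp_pos: [0.4194, 0.0145, 0.319]
tool_rot: [0.011, 3.137, -0.001]
wrist_force: [0.3, -0.1, 0.1]
opening: 0.0859
```

Run:
```python
from h import *
for n in ["wrist","scene"]:
    im=cams.get_image(n);cv2.imwrite(f"pics/{n}15.png",im["frame"] if n=="wrist" else im["frame"][130:290,100:350].repeat(3,0).repeat(3,1))
    P,u,v=cloud(im)
    for nm,(x0,x1,y0,y1) in {"L":(.39,.405,.13,.23),"R":(.395,.41,-.11,-.03)}.items():
        k=(P[:,2]>.05)&(P[:,2]<.1)&(P[:,0]>x0)&(P[:,0]<x1)&(P[:,1]>y0)&(P[:,1]<y1); print(n,nm,k.sum(),np.median(P[k],axis=0) if k.any() else 0)
    for nm,(x,y) in {"small":(.455,.165),"big":(.44,.278)}.items():
        k=(np.hypot(P[:,0]-x,P[:,1]-y)<.03)&(P[:,2]>.14)&(P[:,2]<.2); print(nm,k.sum(),np.median(P[k][:,2]) if k.any() else 0,cv2.minEnclosingCircle((P[k][:,:2]*1000).astype(np.float32)) if k.any() else 0)
print(status.get_state()["time_s"],status.get_state()["tcp_pos"])
```

```text
wrist L 1284 [0.3974 0.1797 0.0718]
wrist R 1007 [ 0.4024 -0.0705  0.0701]
small 2418 0.16777656868481478 ((454.7598571777344, 165.53550720214844), 23.343835830688477)
big 0 0 0
scene L 108 [0.3971 0.178  0.0737]
scene R 115 [ 0.4031 -0.0696  0.0724]
small 211 0.16556425402186148 ((454.7675476074219, 162.715087890625), 23.120563507080078)
big 259 0.1635280700243804 ((440.3039245605469, 277.6302185058594), 29.50018310546875)
21.65 [0.4193 0.0164 0.3171]
```

View pics/wrist15.png

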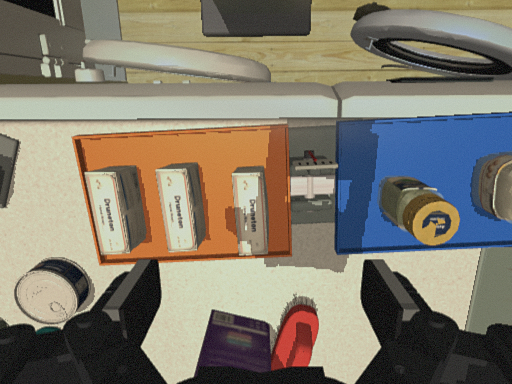

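View pics/scene15.png

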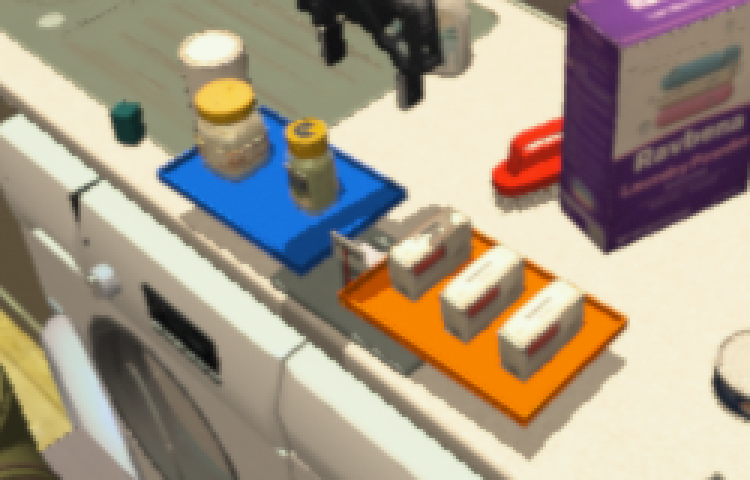

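{"fn": "carry_out", "kwargs": {"hand": [0, 0, 0, 0, 0], "translation": [[0, 0, 0], [0, 0, 0], [0, 0, 0], [0, 0, 0], [0, 0, 0]], "yaw": [0, 0, 0, 0, 0]}}

```text
time_s: 22.15
tcp_pos: [0.4193, 0.0167, 0.3164]
tool_rot: [-0.003, -3.141, -0.0]
wrist_force: [-0.5, 0.0, 0.7]
opening: 0.0853
```

Run:
```python
from h import *
im=cams.get_image("scene");P,u,v=cloud(im)
for nm,(x0,x1,y0,y1) in {"L":(.39,.405,.13,.23),"R":(.395,.41,-.11,-.03)}.items():
    k=(P[:,2]>.05)&(P[:,2]<.1)&(P[:,0]>x0)&(P[:,0]<x1)&(P[:,1]>y0)&(P[:,1]<y1); print(nm,np.median(P[k][:,2]))
print(status.get_state()["time_s"]); print(robot.close_job())
```

```text
L 0.07339864600935594
R 0.07244403224982798
22.2
the job is handed in; nothing more can be done
None
```

The balance is level and the job was handed in at 22.2 s. The blue pan holds the big and small jars (about 480 g) and the orange pan holds the three soap cartons (about 480 g).

- **Small jar:** I pulled it out of the holder along its axis. I then tipped it upright on its foot edge on the free worktop, re-gripped it and stood it in the blue pan.
- **Soap carton:** I moved the carton from the blue pan into the middle of the orange pan.

**Last checks:** The two pan floors measured 73.4 mm and 72.4 mm high, a beam angle of about 0.004 rad, well inside the 0.025 rad limit. In the last pictures all five pieces stand upright on the pan floors with none on another, and the gripper is clear of everything. The largest wrist force I saw was about 26 N, while tipping the jar, and no check failed. I saw no sign of the other items having moved, though I did not measure their positions again.

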